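# Slide the tool board home on its rails and latch it

## Task

By the lathe, push the wooden board with the three round holes along its rails with a fingertip until it drops fully into the locating notch in the middle, lying flat. Then push the small wooden turn-button across it, fully to its stop, so the board is latched. Only push: do not lift the board, and leave the plain board and everything else on the bench where they are.

Things in the scene. Friction and masses are not known exactly. Their poses are not given: they have to be found in the camera images.
- rack: beech rail frame fixed to the bench. Origin: on the bench under the notch's centre. y runs along the rails (y -260 to 260 mm, ends open), x across, away from the robot. Two rails, tops 50 mm above the bench, at x +-37 to +-57; open gap between them (cross pieces 25 mm high at y +-235). Outside each a guide lip, 10 mm thick, 60 mm high; 114 mm between the lips.
- notch (a point): centre of the locating notch at its floor: for y -62 to +62 mm of the rack both rails are cut down from 50 to 42 mm above the bench (notch 124 mm long, 8 mm deep). A seated board's underside centre lies here, within about 2 mm.
- holed_board: board to slide: loose beech, 120 mm along the rails, 110 across, 22 thick, 0.14-0.28 kg, three 19 mm holes. Origin: underside centre; axes start along the rack's. Starts on the rails at rack y +135 to 190 or -135 to -190 mm. Slides with 1-3 N; dips in front past the notch's edge, drops 8 mm when its rear passes too; the notch's far wall then stops it firmly. Top at 72 mm, seated 64 mm.
- plain_board: the same kind of board, without holes; it stays where it is, on the rails at the other side of the notch. Origin: centre of its underside.
- button (a joint): turn-button's angle (rad), vertical axis: 0 = open, along the rail towards rack +y, beside the board; grows counter-clockwise from above; 1.57 = its stop, straight across over the board, towards rack -x. Starts at 0 to 0.25, stays where left, about 1 N at its end moves it. Passes 2 mm over a seated board; an unseated one blocks it.
- button_pivot (a point): on the turn-button's axis at mid height of its bar, 73 mm above the bench; fixed on the frame at rack x = +79 mm, y = 0, on the side away from the robot. A screw there rises to about 84 mm.
- button_tip (a point): end region of the turn-button: on its centre line, 55 mm from the axis, at mid height. The bar is wooden, 16 mm wide, 14 mm high (66 to 80 mm above the bench), and reaches from 8 mm behind the axis to 62 mm in front of it.
- bowl: small turned wooden bowl, 76 mm across, 34 mm high, standing on the plain board. Origin: centre of its underside. Bystander, leave it.
- baluster: turned wooden baluster sample standing upright on the bench beyond the rack, 110 mm tall, 38 mm across its foot. Origin: centre of underside. Bystander.
- gouge: turning gouge with a wooden handle lying on the bench between the robot and the rack, about 280 mm long, 27 mm thick. Origin: on the bench under the handle's front end; its x axis runs towards the blade. Bystander.
- mallet: wooden mallet lying on the bench beyond the rack; head 60 x 100 x 60 mm high, handle 150 mm. Origin: underside of the head. Bystander.
- glue: closed jar, 52 mm across, 100 mm tall, standing beyond the rack. Origin: centre of underside. Bystander.
- offcut: wooden offcut 45 x 70 x 40 mm high on the bench just beyond the rack, on the pivot's -y side. Origin: centre of underside. Bystander.
- disc: dark wooden disc 80 mm across, 30 mm high, on the bench between the robot and the rack. Origin: centre of underside. Bystander.
Not all that is in view belongs to the job. What is shaped like the holed_board but orange or yellow is not meant.

How it is judged:
By the outcome, as a careful person would: the job done as asked, in the order asked, and still so for the second after the job is handed in, with the robot touching nothing.
It also fails if it takes over 48 s, if anything falls off the work surface, if the arm or the gripper's body presses on something with over 40 N, if the wrist force passes 120 N, or if a joint passes its speed limit or range.

## Robot

A 6-joint arm with a two-finger parallel gripper is mounted at the origin on the work surface. World frame = base frame: x ahead of the robot, y to its left, z up, the work surface at z = 0. Lengths are in m, angles in rad, forces in N, time in s.
With the tool pointing down it reaches from about 0.35 to 0.725 m from the base axis. Payload 4.3 kg.
Tool frame: the origin (TCP) lies between the finger pads; the fingertips stand 19 mm ahead of it and the grasp point (between the pads) is the TCP (bot.finger_overhang is the distance from the TCP to the fingertips, in m); z points along the fingers, y is the line along which they close (so a half turn about z gives the same grasp; the last joint's range is limited). The gripper opens to 85 mm and grips with 20 to 120 N. Pads are 22 mm wide; open, the fingers measure 114 mm over their backs; the gripper's body (76 mm by 85 mm) begins 54 mm behind the grasp point. The pads swing forward as they close: fully open they stand 13 mm farther back than shut.
Start: joints at [-1.335, 0.377, 0.081, 1.274, 0, 1.46], TCP at [0.195, -0.541, 0.25] pointing down, gripper open.
Joint ranges: [-2.72, 2.72], [-0.84, 1.66], [-1.02, 1.22], [-1.77, 2.12], [-1.37, 1.28], [-3.14, 3.14]. Speed limits (rad/s): [2.57, 2.57, 3.14, 3.14, 3.14, 3.14].

## Interface

Orientations are given as a rotation vector (axis times angle).
In Python, from cell import read_state, snapshot, camera_info, bot, search_frame, silhouettes, mark_of gives the robot as it stands. The module is installed in compiled form; this text tells all that it offers.
- The arm moves only by the tool carry_out, never from a script. Its argument "motion" is a list of rows, each a list of 5 numbers: the closure, from 0 (fully open) to 1 (shut), then the shift along the tool's x, y, z in mm, then the turn about the tool's z in degrees. In form: [[jaw, dx, dy, dz, roll], ...]. A call has 1 to 20 rows; each row shifts and turns the commanded pose from where the row before left it, along the tool's axes as they then stand; what a row does not reach is not made up. A row lasts 1/10 s, in which the tool goes at most 50 mm and 8.59 degrees, less where a joint would pass 70% of its speed; a pose out of reach is approached as far as the arm can. A call with a gripper value outside its range is refused whole. The fingers move at their own pace and stop on an object; "force" is the grip in N (left out, the last holds). Time passes only in rows, so rows that do not move let the fingers close. It gives the time, the measured TCP pose, the force, the opening and the grip force at its end, in the units of the state.
- read_state(): the state, without advancing time (a new reading comes with each control period).
- snapshot(name): name is "side" or "top"; returns the picture (384x512x3 uint8, blue, green, red); there is no depth.
- camera_info(name): a dict with "fx", "fy", "cx", "cy" (pixels), "extrinsics" (4x4, takes a point from world to camera coordinates). Camera axes: x right, y down, z forward; pixel columns grow to the right and rows downward; lengths in m; the calibration is good to about 2 mm. A picture is of the moment at which its call begins. camera_info takes no time and is no camera call.
- bot.close_job(): hands the job in; it is judged then, once.
Trained networks look in the newest picture that a camera, given by its name, has taken for a name from the list of things; names that differ only in an ending like _2 or _b are one class to them, and where a whole thing is asked for, a point or a joint stands for the part that bears it (a point fixed in the world has none). Each returns a list of dicts, best first, with "score" (0 to 1); they miss things now and then, are a little off and sometimes report something else, mostly with a low value. They report only what shows in the picture. A call takes as long as a camera call. They do not tell look-alikes from the thing itself.
- search_frame(query, camera): "centre" ([x, y, z] in m, in the coordinates of the camera as it stood for that picture, good to about 4 mm: the middle of the surface that is visible of it).
- silhouettes(query, camera): "pixels" (384x512 bool, what is visible of it).
- mark_of(query, camera): "centre" ([x, y, z] in m, in the coordinates of the camera as it stood for that picture, good to about 4 mm: a listed point, or the origin of a listed thing).
The state is a dict: "time": time; "joint_positions": joint angles; "dq": joint speeds; "tau": joint torques, N m; "tool_pos": TCP position; "orientation": TCP orientation; "force": force on the tool from outside, world axes, zero at the start; "torque": the same for the moment, N m; "opening": finger opening in m; "grasp_force": force on a finger pad.
Only numpy, scipy, OpenCV 4.12 (cv2) and the standard library are available. Lean on these libraries where they do the work, as an engineer would, in place of code of your own. Each camera call takes 0.05 s, during which the arm holds its last target. There are 200 camera calls.

## Working session

There is one attempt and no reset: what is moved stays moved. The work goes in short steps, Python scripts to look and compute and a tool call to move; the robot and the scene stay as the last step left them, time stands still between calls to the robot, and variables do not carry over. Pictures are saved under pics/ and viewed, at most 10 in all, crops included, and the job is handed in when it is done.

Besides the shell and the picture viewer there is one more tool, called after ">>>" in YAML: its name, and indented under it one key for each argument. carry_out: Moves the arm, as the interface text tells. Its arguments: {"type":"object","properties":{"motion":{"type":"array"},"force":{"type":"number"}},"required":["motion"]}

```bash
mkdir -p pics
cat > h.py <<'E'
import numpy as np, cv2
from cell import *
def w(c,cam):
    E=np.array(camera_info(cam)["extrinsics"]); return (np.linalg.inv(E)@np.r_[c,1])[:3]
def px(p,cam):
    i=camera_info(cam);c=(np.array(i["extrinsics"])@np.r_[p,1])[:3]
    return np.array([i["fx"]*c[0]/c[2]+i["cx"],i["fy"]*c[1]/c[2]+i["cy"]])
def ray(u,v,z,cam):
    i=camera_info(cam);T=np.linalg.inv(np.array(i["extrinsics"]))
    d=T[:3,:3]@np.array([(u-i["cx"])/i["fx"],(v-i["cy"])/i["fy"],1]);o=T[:3,3]
    return o+d*(z-o[2])/d[2]
E
python3 - <<'E'
from h import *
a=snapshot("top");b=snapshot("side")
cv2.imwrite("pics/top.png",a);cv2.imwrite("pics/side.png",b)
for cam in("top","side"):
  for q in("rack","notch","holed_board","plain_board","button_pivot","button_tip","bowl","offcut","baluster","glue","mallet","gouge","disc"):
    for r in mark_of(q,cam)[:3]: print(cam,q,round(r["score"],2),w(r["centre"],cam).round(3),px(w(r["centre"],cam),cam).round())
s=read_state();print(s["time"],s["tool_pos"],s["orientation"])
E
```

```text
top rack 0.82 [ 0.49   0.033 -0.003] [237. 210.]
top notch 0.8 [0.497 0.031 0.043] [237. 206.]
top holed_board 0.92 [ 0.282 -0.302  0.003] [353. 283.]
top holed_board 0.67 [ 0.508 -0.148  0.049] [300. 202.]
top holed_board 0.56 [ 0.479 -0.367  0.002] [373. 215.]
top plain_board 0.74 [0.485 0.199 0.051] [177. 209.]
top plain_board 0.73 [ 0.676 -0.115  0.002] [286. 149.]
top button_pivot 0.63 [0.57  0.037 0.073] [234. 178.]
top button_pivot 0.58 [0.495 0.033 0.043] [236. 206.]
top button_pivot 0.26 [ 0.674 -0.115 -0.001] [287. 150.]
top button_tip 0.5 [0.56  0.09  0.074] [215. 182.]
top bowl 0.67 [0.488 0.184 0.073] [180. 207.]
top offcut 0.74 [ 0.633 -0.07   0.005] [272. 163.]
top offcut 0.65 [ 0.508 -0.147  0.05 ] [300. 202.]
top baluster 0.66 [ 0.672 -0.117  0.003] [287. 150.]
top glue 0.87 [ 0.655 -0.206 -0.001] [317. 156.]
top glue 0.45 [0.558 0.086 0.074] [217. 182.]
top mallet 0.58 [0.631 0.237 0.003] [168. 163.]
top gouge 0.66 [ 0.363 -0.06   0.003] [268. 254.]
top disc 0.85 [ 0.331  0.228 -0.001] [167. 265.]
side rack 0.96 [ 0.489  0.025 -0.004] [254. 227.]
side rack 0.22 [0.5
[... 622 characters left out ...]
0.]
side bowl 0.55 [0.491 0.188 0.066] [222. 253.]
side bowl 0.47 [0.335 0.227 0.002] [270. 305.]
side offcut 0.95 [ 0.633 -0.069  0.   ] [228. 188.]
side offcut 0.57 [0.5   0.03  0.042] [250. 216.]
side baluster 0.57 [ 0.676 -0.116 -0.003] [225. 175.]
side baluster 0.3 [ 0.368 -0.06   0.001] [306. 222.]
side glue 0.95 [ 0.657 -0.206 -0.   ] [244. 160.]
side glue 0.71 [ 0.672 -0.118 -0.001] [226. 175.]
side mallet 0.64 [ 0.636  0.233 -0.001] [168. 259.]
side gouge 0.96 [ 0.366 -0.059  0.003] [306. 222.]
side disc 0.74 [ 0.336  0.226 -0.   ] [269. 305.]
side disc 0.33 [ 0.675 -0.119  0.001] [225. 174.]
1.4 [ 0.19488257 -0.5409927   0.25030452] [ 3.09471181e+00  5.40437501e-01 -3.45530138e-05]
```

View pics/top.png

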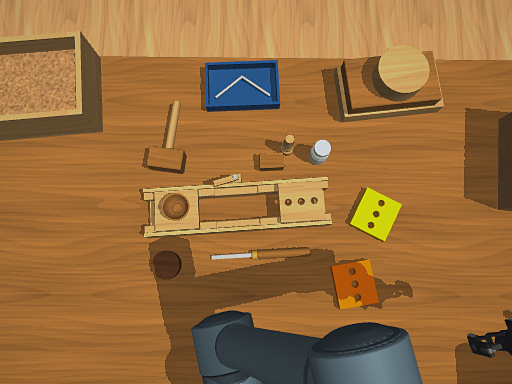

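View pics/side.png

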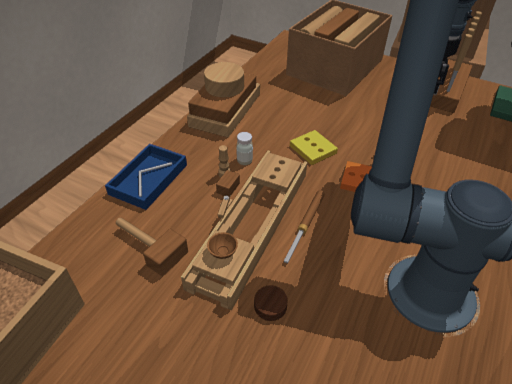

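The job board is the beech one on the rails at top px (300,202), side px (276,174). Two others could be taken for it: the yellow board at top (375,214) and the orange one at top (355,284). The plain board carrying the bowl is at top (177,209). The button is at top (227,180), pointing about 9° off the rail. I'll check the choice in a close crop.

Run:
```python
import cv2
a=cv2.imread("pics/top.png")[160:250,130:410]
cv2.imwrite("pics/crop.png",cv2.resize(a,None,fx=2.8,fy=2.8,interpolation=cv2.INTER_CUBIC))
```

```text
(no output)
```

View pics/crop.png

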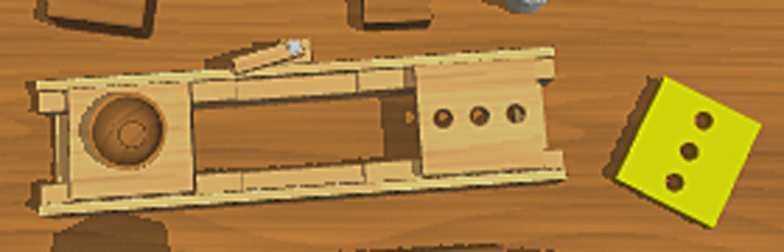

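>>> carry_out:
  motion:
    - [1,28,-10,0,0]
    - [1,28,-10,0,0]
    - [1,28,-10,0,0]
    - [1,28,-10,0,0]
    - [1,28,-10,0,0]
    - [1,28,-10,0,0]
    - [1,28,-10,0,0]
    - [1,28,-10,0,0]
    - [1,28,-10,0,0]
    - [1,28,-10,0,0]
    - [1,28,-10,0,0]
    - [1,28,-10,0,0]
    - [1,28,-10,0,0]
    - [1,28,-10,0,0]
    - [1,0,0,0,7.75]
    - [1,0,0,0,7.75]
    - [1,0,0,0,0]
    - [1,0,0,0,0]
  force: 40

```text
time: 3.2
tool_pos: [0.5162, -0.2765, 0.2503]
orientation: [3.139, 0.122, 0.0]
force: [-0.2, -0.0, -0.7]
opening: 0.0001
grasp_force: 0.0
```

The crop confirms the choice: beech board with three round holes on the rails, rear edge at top px ≈(325,202), and the yellow look-alike well clear of it. I'll descend behind the board and approach slowly.

>>> carry_out:
  motion:
    - [1,0,0,30,0]
    - [1,0,0,30,0]
    - [1,0,0,30,0]
    - [1,0,0,30,0]
    - [1,0,0,30,0]
    - [1,0,0,25,0]
    - [1,0,0,0,0]
    - [1,0,-5,0,0]
    - [1,0,-5,0,0]
    - [1,0,-5,0,0]
    - [1,0,-5,0,0]
    - [1,0,-5,0,0]
    - [1,0,-5,0,0]

```text
time: 4.5
tool_pos: [0.5141, -0.2461, 0.0757]
orientation: [3.139, 0.119, 0.001]
force: [0.5, 0.6, 0.0]
opening: 0.0002
grasp_force: 0.0
```

Run:
```python
from h import *
b=snapshot("side");cv2.imwrite("pics/s2.png",cv2.resize(b[100:300,150:400],None,fx=3,fy=3))
a=snapshot("top")
for c in("top","side"):
  for r in mark_of("holed_board",c):print(c,w(r["centre"],c).round(3),r["score"])
```

```text
top [ 0.509 -0.145  0.049] 0.55
side [ 0.512 -0.152  0.049] 0.84
side [ 0.281 -0.299  0.002] 0.82
side [ 0.484 -0.373  0.001] 0.7
```

View pics/s2.png

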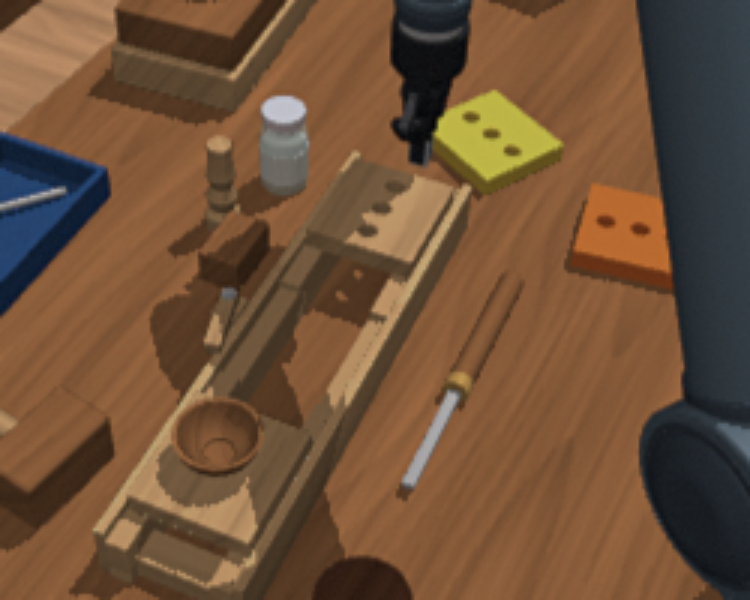

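The closed fingertip is just behind the board, at about (420,155) in this crop, with clear space around it. I'll start pushing.

>>> carry_out:
  motion:
    - [1,0,-8,0,0]
    - [1,0,-8,0,0]
    - [1,0,-8,0,0]
    - [1,0,-8,0,0]
    - [1,0,-8,0,0]
    - [1,0,-8,0,0]
    - [1,0,-8,0,0]
    - [1,0,-8,0,0]
    - [1,0,-8,0,0]
    - [1,0,-8,0,0]
    - [1,0,-8,0,0]
    - [1,0,-8,0,0]
    - [1,0,-8,0,0]
    - [1,0,-8,0,0]
    - [1,0,-8,0,0]
    - [1,0,-8,0,0]

```text
time: 6.3
tool_pos: [0.5044, -0.1184, 0.0754]
orientation: [3.139, 0.118, 0.0]
force: [1.4, -1.3, 0.1]
opening: -0.0002
grasp_force: 0.7
```

Run:
```python
from h import *
b=snapshot("side");cv2.imwrite("pics/s3.png",cv2.resize(b[100:300,150:400],None,fx=3,fy=3))
a=snapshot("top")
for c in("top","side"):
  for r in mark_of("holed_board",c):print(c,w(r["centre"],c).round(3),r["score"])
```

```text
top [ 0.478 -0.367  0.   ] 0.87
top [ 0.502 -0.041  0.05 ] 0.63
top [ 0.28  -0.301  0.006] 0.59
top [ 0.633 -0.072  0.004] 0.55
side [ 0.502 -0.045  0.049] 0.71
side [ 0.482 -0.372  0.   ] 0.63
side [ 0.282 -0.302 -0.003] 0.6
side [0.483 0.194 0.052] 0.17
```

View pics/s3.png

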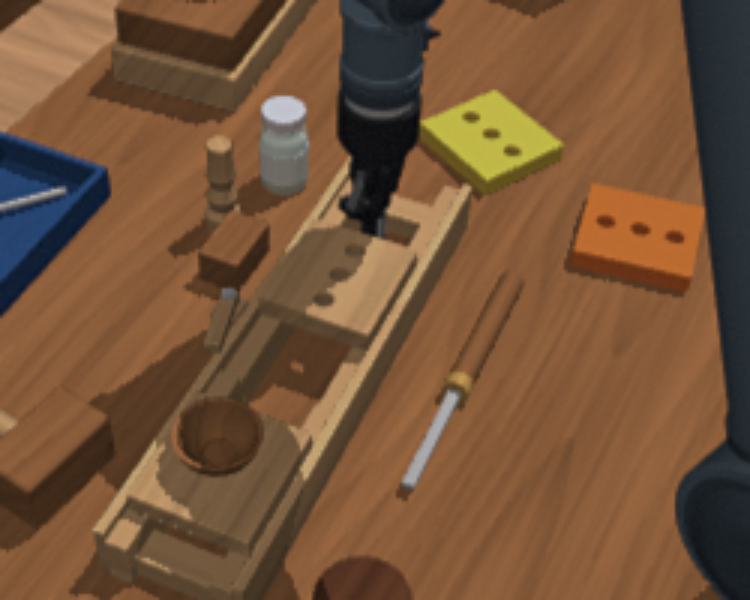

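The board's holes now show at (355,250), (338,273) and (322,298). The board is straight between the lips, with about 70 mm to go.

>>> carry_out:
  motion:
    - [1,0,-6,0,0]
    - [1,0,-6,0,0]
    - [1,0,-6,0,0]
    - [1,0,-6,0,0]
    - [1,0,-6,0,0]
    - [1,0,-6,0,0]
    - [1,0,-6,0,0]
    - [1,0,-6,0,0]
    - [1,0,-6,0,0]
    - [1,0,-4,0,0]
    - [1,0,-3,0,0]
    - [1,0,-3,0,0]
    - [1,0,0,0,0]

```text
time: 7.8
tool_pos: [0.4995, -0.0546, 0.0753]
orientation: [-3.139, -0.119, -0.0]
force: [0.7, 0.4, -0.2]
opening: -0.0
grasp_force: 0.0
```

>>> carry_out:
  motion:
    - [1,0,-2,0,0]
    - [1,0,0,0,0]

```text
time: 8.0
tool_pos: [0.4995, -0.053, 0.0753]
orientation: [-3.139, -0.118, -0.0]
force: [0.7, -0.6, -0.1]
opening: 0.0002
grasp_force: 0.1
```

>>> carry_out:
  motion:
    - [1,0,-2,0,0]
    - [1,0,0,0,0]

```text
time: 8.2
tool_pos: [0.4993, -0.051, 0.0753]
orientation: [-3.139, -0.118, -0.0]
force: [0.6, -0.4, -0.4]
opening: 0.0001
grasp_force: 0.2
```

Run:
```python
from h import *
a=snapshot("top");b=snapshot("side");cv2.imwrite("pics/s4.png",cv2.resize(b[130:290,180:330],None,fx=3.6,fy=3.6,interpolation=cv2.INTER_CUBIC))
for c in("top","side"):
  for q in("holed_board","notch"):
    for r in mark_of(q,c)[:3]:print(c,q,w(r["centre"],c).round(3),r["score"])
```

```text
top holed_board [ 0.477 -0.367 -0.004] 0.91
top holed_board [ 0.28  -0.303 -0.   ] 0.78
top holed_board [0.494 0.022 0.049] 0.62
side holed_board [ 0.282 -0.301  0.   ] 0.9
side holed_board [ 0.481 -0.375  0.003] 0.77
side holed_board [0.499 0.017 0.041] 0.74
```

View pics/s4.png

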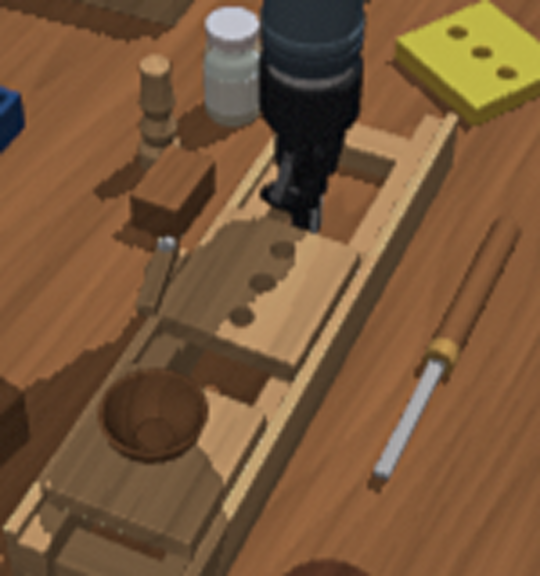

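The board is almost in: its front dips and it is only a few mm short, with little force on the tip. I'll continue in small steps until it meets the wall.

>>> carry_out:
  motion:
    - [1,0,-2,0,0]
    - [1,0,-1,0,0]
    - [1,0,0,0,0]

```text
time: 8.8
tool_pos: [0.499, -0.0479, 0.0753]
orientation: [3.139, 0.119, -0.0]
force: [-0.5, 0.1, -1.1]
opening: 0.0004
grasp_force: 0.2
```

>>> carry_out:
  motion:
    - [1,0,-2,0,0]
    - [1,0,0,0,0]

```text
time: 9.0
tool_pos: [0.4988, -0.0458, 0.0753]
orientation: [-3.139, -0.119, 0.0]
force: [-0.4, -0.6, -0.8]
opening: -0.0002
grasp_force: 0.2
```

>>> carry_out:
  motion:
    - [1,0,-2,0,0]
    - [1,0,0,0,0]

```text
time: 9.2
tool_pos: [0.4987, -0.0437, 0.0753]
orientation: [-3.139, -0.119, -0.0]
force: [0.8, -0.6, 0.0]
opening: -0.0004
grasp_force: 0.0
```

>>> carry_out:
  motion:
    - [1,0,-2,0,0]
    - [1,0,0,0,0]

```text
time: 9.4
tool_pos: [0.4986, -0.042, 0.0753]
orientation: [3.139, 0.119, 0.0]
force: [0.4, -0.5, -0.3]
opening: 0.0001
grasp_force: 0.1
```

>>> carry_out:
  motion:
    - [1,0,-1,0,0]
    - [1,0,0,0,0]

```text
time: 9.6
tool_pos: [0.4989, -0.0415, 0.0755]
orientation: [3.138, 0.118, 0.001]
force: [0.3, -1.6, 0.2]
opening: 0.0001
grasp_force: 1.0
```

Run:
```python
from h import *
a=snapshot("top");b=snapshot("side");A=cv2.resize(a[160:250,130:340],None,fx=3.6,fy=3.6,interpolation=cv2.INTER_CUBIC)
cv2.imwrite("pics/s5.png",cv2.resize(b[150:270,190:320],None,fx=4.5,fy=4.5,interpolation=cv2.INTER_CUBIC))
for c in("top","side"):
  for q in("holed_board","plain_board"):
    for r in mark_of(q,c)[:4]:print(c,q,w(r["centre"],c).round(3),r["score"])
```

```text
top holed_board [0.495 0.031 0.04 ] 0.92
top holed_board [ 0.479 -0.368  0.003] 0.86
top holed_board [ 0.281 -0.302  0.001] 0.82
top plain_board [0.332 0.23  0.   ] 0.71
side holed_board [0.497 0.028 0.039] 0.71
side holed_board [ 0.482 -0.368  0.001] 0.7
side holed_board [ 0.676 -0.12   0.   ] 0.19
side plain_board [0.485 0.195 0.053] 0.57
```

View pics/s5.png

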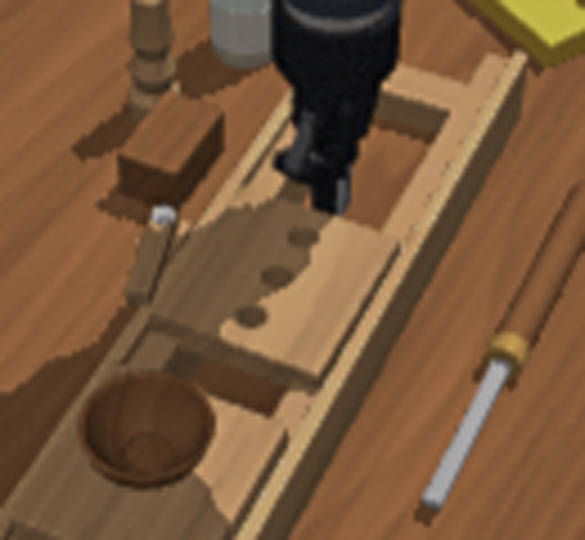

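The board reads z ≈ 0.040 at the notch centre. One more mm should show a firm wall.

>>> carry_out:
  motion:
    - [1,0,-1.5,0,0]
    - [1,0,0,0,0]

```text
time: 10.1
tool_pos: [0.4997, -0.0406, 0.0758]
orientation: [3.137, 0.117, 0.004]
force: [2.1, -5.9, -0.5]
opening: -0.0002
grasp_force: 2.5
```

>>> carry_out:
  motion:
    - [1,0,-1,0,0]
    - [1,0,0,0,0]

```text
time: 10.3
tool_pos: [0.5002, -0.0403, 0.0761]
orientation: [3.135, 0.117, 0.005]
force: [3.1, -6.9, 0.8]
opening: 0.0001
grasp_force: 3.3
```

It meets the wall firmly at 7 N. I'll back off, rise, move beyond the button and look.

>>> carry_out:
  motion:
    - [1,0,6,0,0]
    - [1,0,8,0,0]
    - [1,0,0,-25,0]
    - [1,0,0,-35,0]
    - [1,0,0,-40,0]
    - [1,22,-26,0,0]
    - [1,22,-26,0,0]
    - [1,22,-26,0,0]
    - [1,22,-26,0,0]
    - [1,22,-26,0,0]
    - [1,0,0,0,0]

```text
time: 11.4
tool_pos: [0.6005, 0.0884, 0.1744]
orientation: [-3.137, -0.124, 0.0]
force: [-0.8, -0.4, 0.2]
opening: -0.0002
grasp_force: 0.0
```

Run:
```python
from h import *
a=snapshot("top");b=snapshot("side")
cv2.imwrite("pics/s6.png",cv2.resize(b[150:270,190:320],None,fx=4.5,fy=4.5,interpolation=cv2.INTER_CUBIC))
for c in("top","side"):
  for q in("holed_board","plain_board","button_pivot","button_tip"):
    for r in mark_of(q,c)[:3]:print(c,q,w(r["centre"],c).round(3),r["score"])
```

```text
top holed_board [ 0.284 -0.301  0.003] 0.91
top holed_board [ 0.481 -0.371  0.002] 0.79
top holed_board [0.495 0.035 0.044] 0.57
top plain_board [ 0.631 -0.069  0.002] 0.68
top button_pivot [0.571 0.035 0.073] 0.66
top button_tip [ 0.365 -0.061  0.001] 0.49
side holed_board [ 0.279 -0.301  0.001] 0.97
side holed_board [0.498 0.028 0.039] 0.93
side holed_board [ 0.481 -0.373  0.005] 0.75
side plain_board [0.482 0.193 0.051] 0.65
side button_pivot [0.574 0.032 0.074] 0.7
side button_tip [0.564 0.086 0.071] 0.49
```

View pics/s6.png

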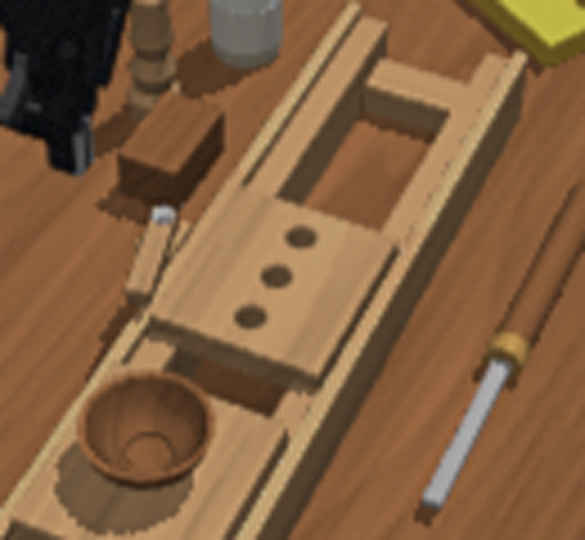

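The board now lies in the middle: holes at (302,237), (277,276) and (250,317), button at (150,265), and the bowl untouched. I'll check that it is seated by fitting box outlines to the silhouettes.

Run:
```python
from h import *
from scipy.optimize import minimize
M={}
for c in("top","side"):
  for r in silhouettes("holed_board",c):
    m=r["pixels"];v,u=np.nonzero(m)
    if np.linalg.norm([u.mean(),v.mean()]-px([.495,.03,.06],c))<15: M[c]=m;print(c,r["score"],m.sum());break
def hull(x,y,yaw,pz,rz,c):
  P=[]
  for a in(-55,55):
    for b in(-60,60):
      for h in(0,22):
        z=.042+h/1e3+(pz+rz*(-b/60))/1e3
        C,S=np.cos(yaw),np.sin(yaw)
        P.append(px([x+(C*a-S*b)/1e3,y+(S*a+C*b)/1e3,z],c))
  m=np.zeros((384*4,512*4),np.uint8);cv2.fillConvexPoly(m,cv2.convexHull(np.float32(np.array(P)*4+2)).astype(np.int32),255)
  return cv2.resize(m,(512,384),interpolation=cv2.INTER_AREA)/255.
for n,pz,rz in(("seated",0,0),("rear up",4,4),("unseated",8,0)):
  f=lambda p:sum(abs(hull(p[0]/1e3,p[1]/1e3,p[2]/100,pz,rz,c)-M[c]).sum() for c in M)
  r=minimize(f,[496,30,7.5],method="Nelder-Mead",options=dict(initial_simplex=[[496,30,7.5],[501,30,7.5],[496,36,7.5],[496,30,11]]))
  print(n,r.fun,r.x)
```

```text
top 0.7 1614
side 0.95 1509
seated 277.6156862745098 [496.9725551   29.88114269   7.44882456]Traceback (most recent call last):
  File "<stdin>", line 20, in <module>
    res = _minimize_neldermead(fun, x0, args, callback, bounds=bounds,
                               **options)
    fsim[j] = func(sim[j])
              ~~~~^^^^^^^^
    fx = function(np.copy(x), *(wrapper_args + args))
  File "<stdin>", line 19, in <lambda>
  File "<stdin>", line 19, in <genexpr>
  File "<stdin>", line 15, in hull
  File "h.py", line 6, in px
    i=camera_info(cam);c=(np.array(i["extrinsics"])@np.r_[p,1])[:3]
ValueError: time passes only in moves, steps and waits
```

The seated fit centres at (0.497, 0.030) with yaw 4.3°, which agrees with the notch. Next I'll descend beside the button and sweep it counter-clockwise.

>>> carry_out:
  motion:
    - [1,0,3,28,0]
    - [1,0,3,28,0]
    - [1,0,0,29,0]
    - [1,-5,0,0,0]
    - [1,-5,0,0,0]
    - [1,-5,0,0,0]
    - [1,0,0,0,0]

```text
time: 12.7
tool_pos: [0.5852, 0.0783, 0.0922]
orientation: [3.139, 0.118, 0.004]
force: [-0.6, -0.2, -0.5]
opening: -0.0
grasp_force: 0.0
```

>>> carry_out:
  motion:
    - [1,-4,1,0,0]
    - [1,-4,-1,0,0]
    - [1,-4,-2,0,0]
    - [1,-4,-1,0,0]
    - [1,-5,1,0,0]
    - [1,-5,1,0,0]
    - [1,-5,1,0,0]
    - [1,0,0,0,0]

```text
time: 13.5
tool_pos: [0.5527, 0.0757, 0.0901]
orientation: [-3.139, -0.118, 0.002]
force: [-0.2, -0.1, 0.6]
opening: 0.0002
grasp_force: 0.2
```

Run:
```python
from h import *
b=snapshot("side");snapshot("top")
cv2.imwrite("pics/s7.png",cv2.resize(b[150:270,190:320],None,fx=4.5,fy=4.5,interpolation=cv2.INTER_CUBIC))
for c in("top","side"):
    for r in mark_of("button_tip",c)[:3]:print(c,w(r["centre"],c).round(3),r["score"])
```

```text
top [ 0.634 -0.07   0.003] 0.69
top [0.528 0.067 0.077] 0.37
side [0.529 0.067 0.068] 0.41
```

View pics/s7.png

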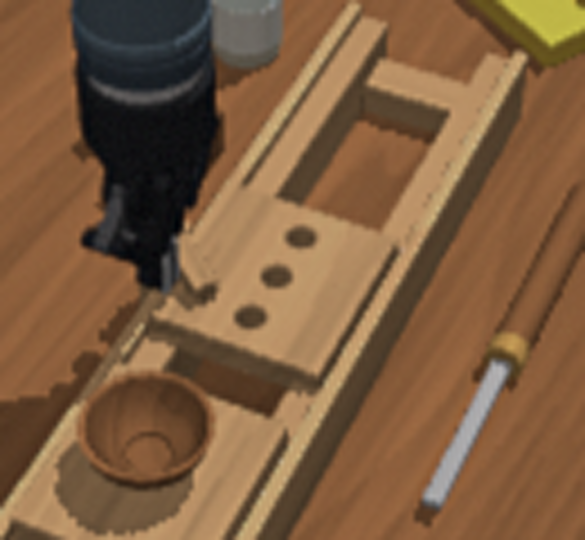

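The button is sliding over the board at about 50° (bar at (195,285) in the crop), so the board is seated. I'll continue the arc.

>>> carry_out:
  motion:
    - [1,-5,2,0,0]
    - [1,-5,3,0,0]
    - [1,-4,4,0,0]
    - [1,-4,4,0,0]
    - [1,-3,4,0,0]
    - [1,-2,3,0,0]
    - [1,0,0,0,0]

```text
time: 14.4
tool_pos: [0.5319, 0.0536, 0.0902]
orientation: [3.139, 0.117, -0.001]
force: [-0.2, 0.0, -0.6]
opening: 0.0004
grasp_force: 0.0
```

>>> carry_out:
  motion:
    - [1,0,2,0,0]
    - [1,0,0,0,0]

```text
time: 14.6
tool_pos: [0.532, 0.0522, 0.09]
orientation: [-3.139, -0.118, 0.002]
force: [-1.2, 1.1, 0.8]
opening: -0.0001
grasp_force: 0.5
```

>>> carry_out:
  motion:
    - [1,0,1,0,0]
    - [1,0,0,0,0]

```text
time: 14.8
tool_pos: [0.5321, 0.0519, 0.09]
orientation: [-3.138, -0.119, 0.002]
force: [-1.5, 3.2, 1.3]
opening: 0.0001
grasp_force: 1.8
```

Stop contact begins, with commanded motion no longer followed. I'll press a little more to confirm.

>>> carry_out:
  motion:
    - [1,0,1.5,0,0]
    - [1,0,0,0,0]

```text
time: 15.0
tool_pos: [0.532, 0.0515, 0.09]
orientation: [-3.135, -0.12, 0.002]
force: [-2.6, 6.4, 0.1]
opening: 0.0
grasp_force: 3.6
```

>>> carry_out:
  motion:
    - [1,0,-6,0,0]
    - [1,0,-10,0,0]
    - [1,0,0,-25,0]
    - [1,0,0,-40,0]
    - [1,0,0,-40,0]
    - [1,-10,35,-20,0]
    - [1,-10,40,0,0]
    - [1,-10,40,0,0]
    - [1,-10,40,0,0]
    - [1,-10,40,0,0]
    - [1,0,0,0,0]

```text
time: 16.1
tool_pos: [0.4963, -0.1369, 0.2156]
orientation: [3.136, 0.109, 0.001]
force: [0.6, -0.1, 0.5]
opening: -0.0002
grasp_force: 0.0
```

Run:
```python
from h import *
b=snapshot("side");a=snapshot("top")
A=cv2.resize(a[150:250,130:340],None,fx=2.6,fy=2.6,interpolation=cv2.INTER_CUBIC)
B=cv2.resize(b[150:270,190:320],None,fx=2.6,fy=2.6,interpolation=cv2.INTER_CUBIC)
C=np.zeros((600,560,3),np.uint8);C[:260,:546]=A;C[270:582,:338]=B
cv2.imwrite("pics/s8.png",C)
for c in("top","side"):
  for q in("button_tip","button_pivot","holed_board","plain_board","bowl"):
    for r in mark_of(q,c)[:3]:print(c,q,w(r["centre"],c).round(3),round(r["score"],2))
```

```text
top button_tip [0.519 0.031 0.074] 0.47
top button_tip [ 0.631 -0.071  0.003] 0.25
top button_pivot [0.572 0.037 0.072] 0.96
top holed_board [ 0.282 -0.303  0.002] 0.57
top holed_board [ 0.479 -0.37   0.003] 0.56
top plain_board [0.48  0.196 0.047] 0.74
top bowl [0.49  0.188 0.071] 0.72
side button_tip [ 0.493  0.024 -0.003] 0.64
side button_tip [0.523 0.028 0.072] 0.61
side button_pivot [0.576 0.03  0.073] 0.66
side holed_board [ 0.281 -0.302  0.002] 0.96
side holed_board [ 0.484 -0.372  0.001] 0.9
side holed_board [0.498 0.028 0.04 ] 0.71
side plain_board [0.485 0.192 0.053] 0.85
side bowl [0.489 0.19  0.069] 0.65
side bowl [ 0.655 -0.206 -0.002] 0.55
```

View pics/s8.png

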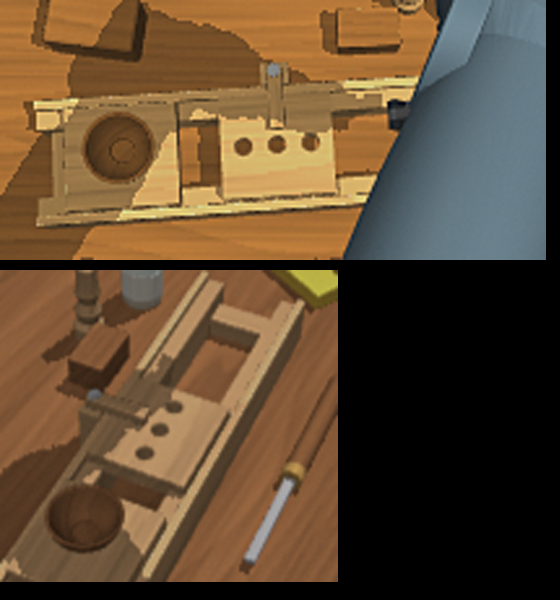

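The button lies straight across the board (top view, from (273,70) to (276,128)) and it met its stop at 6 N. The board is flat in the notch and the bystanders haven't moved.

```bash
python3 -c "
from cell import bot
print(bot.close_job())"
```

```text
the job is handed in; nothing more can be done
None
```

The holed board is seated flat in the notch and latched, with the turn-button pushed across it to its stop. The plain board, bowl and other bystanders I could check were not moved, and I handed the job in just after 16 s of the 48 s allowed; no verdict came back.

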